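# Set the margin gauge of the punching jig to its middle stop

### The job

Set the margin gauge of the punching jig at its middle stop: press the round stop pin on top of the bridge fully down, then push the upright gauge plate towards the bridge until it has gone past the pin, and let it go so that it springs back and stays caught on the pin half-way. Only press and push with the fingertips: do not grip the gauge plate or the head of the pin, and do not touch the back of the plate. Leave the small things standing on and beside the jig where they are.

Things in the scene. Friction and masses are not known exactly. Their poses are not given: they have to be found in the camera images.
- jig: Grey steel punching jig, screwed down. Origin on the bench top; x = push direction (gauge to bridge, away from the robot), y left, z up. Base 248 x 150 x 12 mm, x -130 to 118. Front block (x -128 to -114, 36 mm high) and two guide rods (31 mm high) carry the gauge; the bridge stands across at x 30 to 70, y -70 to 70, top 76 mm high. The base behind it is a tray for odds and ends.
- gauge (a joint): Travel of the sprung gauge along the jig's +x, m: 0 = home (a spring returns it there: 4 N at home, 8 N at the end), 0.060 = end stop. With the pin down, a tooth on the gauge's tongue rides past the pin's sprung nose (some 2 N more) at 0.016 to 0.034, and on release the gauge comes back to 0.032 and is held there: its middle stop. With the pin up it goes home.
- gauge_face (a point): Centre of the push area on the front (-x) face of the upright aluminium gauge plate, 70 mm above the bench; moves with the gauge. The plate is 90 mm wide along the jig's y, 6 mm thick, its top 92 mm above the bench, free in front above 36 mm. At home x = -84 mm in the jig's frame. A wooden facing, 6 mm, covers its back and must not be touched.
- stop_pin (a joint): Depth of the stop pin in m: 0 = fully up (parked), 0.014 = fully down. It starts 0 to 0.003 down, needs about 4 N to move and stays where it is left.
- stop_pin_top (a point): Centre of the flat top of the stop pin's round steel head (32 mm across, 10 mm thick), in the middle of the bridge, at x = 50, y = 0 mm in the jig's frame. 104 mm above the bench when fully up, 90 mm when fully down. A dark ring 35 mm across, 4 mm lower than the top, rounds its flank: it must not be gripped.
- thread_reel0: Bystander: reel of white thread standing on end, 36 mm across, 45 mm high, on the jig's base behind the bridge. Origin under its centre.
- eraser: Bystander: eraser, 21 x 42 x 13 mm, on the jig's base behind the bridge. Origin under its centre.
- beeswax: Bystander: cake of beeswax, 31 x 45 x 19 mm, on the bench beside the jig. Origin under its centre.
- needle_tin: Bystander: small round tin, 46 mm across, 21 mm high, on the bench beside the jig. Origin under its centre.

How it is judged:
By the outcome, as a careful person would: the job done as asked, in the order asked, and still so for the second after the job is handed in, with the robot touching nothing.
It also fails if it takes over 38 s, if anything falls off the work surface, if the arm or the gripper's body presses on something with over 40 N, if the wrist force passes 120 N, or if a joint passes its speed limit or range.

### The arm

A 6-joint arm with a two-finger parallel gripper is mounted at the origin on the work surface; the furniture and walls round the work are solid. World frame = base frame: x ahead of the robot, y to its left, z up, the work surface at z = 0. Lengths are in m, angles in rad, forces in N, time in s.
With the tool pointing down it reaches from about 0.375 to 0.975 m from the base axis. Payload 3.8 kg.
Tool frame: the origin (TCP) lies midway between the tips of the shut fingers; the grasp point (between the pads) lies 19 mm behind it; z points along the fingers, y is the line along which they close (so a half turn about z gives the same grasp; the last joint's range is limited). The gripper opens to 85 mm and grips with 20 to 120 N. Pads are 22 mm wide; open, the fingers measure 114 mm over their backs; the gripper's body (76 mm by 85 mm) begins 54 mm behind the grasp point. The pads swing forward as they close: fully open they stand 13 mm farther back than shut.
Start: joints at [0.739, 0.264, 1.604, -0, 1.274, -0.037], TCP at [0.482, 0.473, 0.231] pointing down, gripper open.
Joint ranges: [-2.63, 2.63], [-0.94, 2.18], [0.31, 2.57], [-1.31, 4.45], [0, 2.66], [-2.55, 2.55]. Speed limits (rad/s): [2.57, 2.57, 3.14, 3.14, 3.14, 3.14].

### API

Orientations are given as a rotation vector (axis times angle).
In Python, from workcell import read_state, vision, ticket gives the robot as it stands. The module is installed in compiled form; this text tells all that it offers.
- The arm moves only by the tool jog_arm, never from a script. Its arguments are lists of equal length, an entry for each row: "turn": the turn, a rotation vector about the tool's x, y, z in rad, a list of three; "delta_pos": the shift along the tool's x, y, z in m, a list of three; "gripper": the finger opening in m, from 0 to 0.0854. In form: {"turn": [[rx, ry, rz], ...], "delta_pos": [[dx, dy, dz], ...], "gripper": [gripper, ...]}. A call has 1 to 20 rows; each row shifts and turns the commanded pose from where the row before left it, along the tool's axes as they then stand; what a row does not reach is not made up. A row lasts 1/12 s, in which the tool goes at most 41.7 mm and 7.16 degrees, less where a joint would pass 70% of its speed; a pose out of reach is approached as far as the arm can. A call with a gripper value outside its range is refused whole. The fingers move at their own pace and stop on an object; "grip_force" is the grip in N (left out, the last holds). Time passes only in rows, so rows that do not move let the fingers close. It gives the time, the measured TCP pose, the force, the opening and the grip force at its end, in the units of the state.
- read_state(): the state, without advancing time (a new reading comes with each control period).
- vision.read_camera(name): name is "scene" or "top" or "wrist"; returns the picture (384x512x3 uint8, red, green, blue); there is no depth.
- vision.calibration(name): a dict with "vfov" (degrees; the focal length in pixels is half the picture's height over the tangent of half this angle, whatever the lens; pixels are square), "cx", "cy" (the principal point, pixels), "R" (3x3) and "t" (3): a world point X has camera coordinates R X + t; the wrist camera has in their place "mount" (4x4, takes a point from camera to tool coordinates, whose origin is the TCP and whose axes are the flange's). Camera axes: x right, y down, z forward; pixel columns grow to the right and rows downward; lengths in m; the calibration is good to about 2 mm. A picture is of the moment at which its call begins: read the wrist's pose just before it. calibration takes no time and is no camera call.
- ticket.finish_job(): hands the job in; it is judged then, once.
The state is a dict: "time": time; "q": joint angles; "joint_vel": joint speeds; "joint_torque": joint torques, N m; "tool_pos": TCP position; "tcp_rot": TCP orientation; "wrist_force": force on the tool from outside, world axes, zero at the start; "torque": the same for the moment, N m; "width": opening from 0.0 (shut) to 1.0 (fully open); "grip_force": force on a finger pad.
Only numpy, scipy, OpenCV 4.12 (cv2) and the standard library are available. Lean on these libraries where they do the work, as an engineer would, in place of code of your own. Each camera call takes 0.05 s, during which the arm holds its last target. There are 200 camera calls.

## Working session

There is one attempt and no reset: what is moved stays moved. The work goes in short steps, Python scripts to look and compute and a tool call to move; the robot and the scene stay as the last step left them, time stands still between calls to the robot, and variables do not carry over. Pictures are saved under pics/ and viewed, at most 10 in all, crops included, and the job is handed in when it is done.

Besides the shell and the picture viewer there is one more tool, called after "Emit:" by a JSON object that holds its "op" and its "data", one argument or row to a line. jog_arm: Moves the arm, as the interface text tells. Its arguments: {"type":"object","properties":{"turn":{"type":"array","items":{"type":"array","items":{"type":"number"}}},"delta_pos":{"type":"array","items":{"type":"array","items":{"type":"number"}}},"gripper":{"type":"array","items":{"type":"number"}},"grip_force":{"type":"number"}},"required":["turn","delta_pos","gripper"]}

```bash
mkdir -p pics; python3 - <<'E'
from workcell import read_state, vision
import cv2
print(read_state())
for n in ["scene","top"]:
    cv2.imwrite(f"pics/{n}0.png",vision.read_camera(n)[:,:,::-1]); print(n,vision.calibration(n))
print(vision.calibration("wrist"))
E
```

```text
{'time': 0.0, 'q': array([ 7.39104109e-01,  2.64758186e-01,  1.60537737e+00,  8.09617547e-06,
        1.27368639e+00, -3.69003424e-02]), 'joint_vel': array([-0.00057992, -0.00161324,  0.00170692, -0.00076493,  0.00170294,
       -0.00092225]), 'joint_torque': array([-2.32499397e-04, -5.15113950e+01, -3.67318797e+01, -2.12507343e-04,
        1.29198306e-02,  7.70836664e-06]), 'tool_pos': array([0.48122075, 0.47230224, 0.22995681]), 'tcp_rot': array([-1.21549163, -2.89590011,  0.00317062]), 'wrist_force': array([-1.24914085, -0.36869072, -0.93605879]), 'torque': array([0.00217322, 0.0231234 , 0.00306776]), 'grip_force': 0.0, 'width': 1.0001102102343706}
scene {'vfov': 54.82951183150066, 'cx': 251.0117481345844, 'cy': 188.36990315828902, 'R': array([[-0.98164355, -0.19066648, -0.00471462],
       [-0.13475902,  0.71087361, -0.69028886],
       [ 0.13496644, -0.67698227, -0.72351853]]), 't': array([0.46629254, 0.3020672 , 0.66444196])}
top {'vfov': 45.454912933309046, 'cx': 251.33242466130045, 'cy': 183.61840972214625, 'R': array([[ 0.00824286, -0.99977949,  0.01931411],
       [-0.99039857, -0.01082791, -0.13781663],
       [ 0.13799537, -0.01799266, -0.99026943]]), 't': array([-0.2775321 ,  0.51855522,  0.87120025])}
{'vfov': 65.01426386295644, 'cx': 256.9712403098744, 'cy': 189.16267091513103, 'mount': array([[-7.96086909e-04, -9.60457398e-01, -2.78425847e-01,
         7.04103859e-02],
       [ 9.99999653e-01, -8.32710280e-04,  1.32750470e-05,
         7.97170535e-04],
       [-2.44598182e-04, -2.78425740e-01,  9.60457728e-01,
        -1.43011616e-01],
       [ 0.00000000e+00,  0.00000000e+00,  0.00000000e+00,
         1.00000000e+00]])}
```

View pics/top0.png

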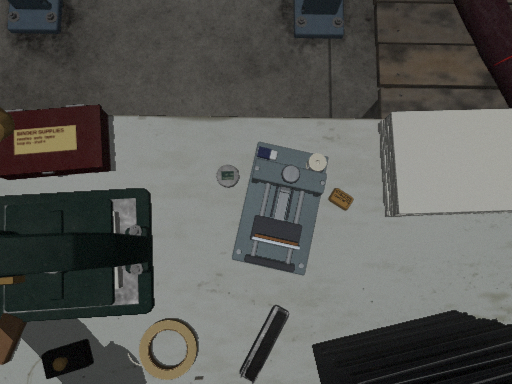

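View pics/scene0.png

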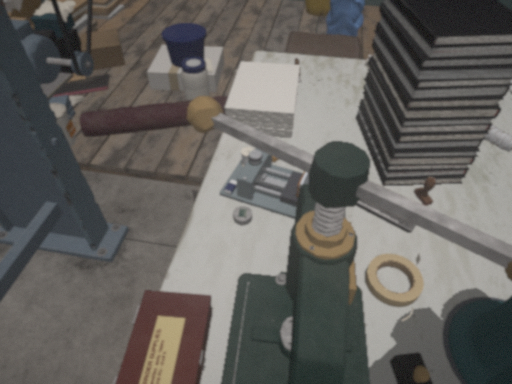

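The top view shows the jig unobstructed: pin head at about (290,174), gauge plate at (276,235), front block at (269,265), reel (318,161), eraser (265,153), tin (228,176) and beeswax (341,198). The scene view shows the jig partly hidden behind the press and a long lever, at about (265,180). Next I'll enlarge the top view and do the geometry.

```bash
cat > h.py <<'E'
import numpy as np, cv2
from workcell import read_state, vision
from scipy.spatial.transform import Rotation as Ro
def cam(n,s=None):
    c=vision.calibration(n); f=192/np.tan(np.radians(c['vfov']/2))
    if n=='wrist':
        T=np.eye(4);T[:3,:3]=Ro.from_rotvec(s['tcp_rot']).as_matrix();T[:3,3]=s['tool_pos']
        M=T@c['mount']; return f,c['cx'],c['cy'],M[:3,:3],M[:3,3]
    return f,c['cx'],c['cy'],c['R'].T,-c['R'].T@c['t']
def ray(n,px,s=None):
    f,cx,cy,A,C=cam(n,s); return C,A@np.array([(px[0]-cx)/f,(px[1]-cy)/f,1])
def onz(n,px,z,s=None):
    C,d=ray(n,px,s); return C+d*(z-C[2])/d[2]
def proj(n,X,s=None):
    f,cx,cy,A,C=cam(n,s); p=A.T@(np.array(X)-C); return np.array([f*p[0]/p[2]+cx,f*p[1]/p[2]+cy])
E
python3 - <<'E'
from h import *
print(cam('top')[4],cam('scene')[4])
im=cv2.imread('pics/top0.png')
cv2.imwrite('pics/topc.png',cv2.resize(im[130:285,200:370],None,fx=3.8,fy=3.8,interpolation=cv2.INTER_CUBIC))
E
```

```text
[ 0.39564241 -0.25618083  0.93954879] [0.40876198 0.32399018 0.69144808]
```

View pics/topc.png

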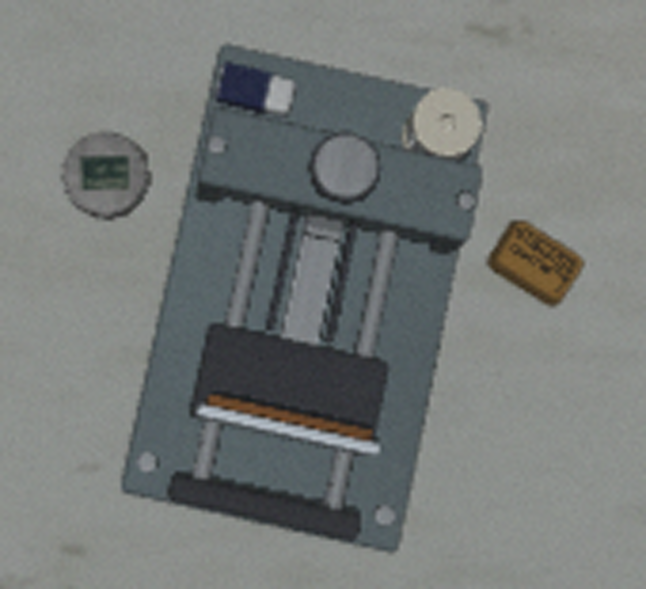

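The crop shows the base corners at (222,44), (490,102), (395,552) and (125,490), the pin head centre at (345,167), and the plate's top edge from (197,410) to (380,449).

```bash
python3 - <<'E'
from h import *
u=lambda p:(200+p[0]/3.8-.4,130+p[1]/3.8-.4)
P=[onz('top',u(p),.012)[:2] for p in [(222,44),(490,102),(395,552),(125,490)]]
ax=(P[0]+P[1]-P[2]-P[3])/2; print(np.linalg.norm(ax),np.linalg.norm(P[0]-P[1]))
yaw=np.arctan2(ax[1],ax[0]); yw2=np.arctan2(*( (P[0]-P[1]+P[3]-P[2])*[-1,1]));print(yaw,yw2)
x=np.array([np.cos(yaw),np.sin(yaw)]);y=np.array([-x[1],x[0]])
O=sum(P)/4+.006*x; print('O',O)
pin=onz('top',u((345,167)),.1025)[:2]; print('pin',pin,[(pin-O)@x,(pin-O)@y])
a=[onz('top',u(p),.092)[:2] for p in [(197,410),(380,449)]]
for q in a: print('plate',q,[(q-O)@x,(q-O)@y])
R=Ro.from_rotvec(read_state()['tcp_rot']).as_matrix();print(R.round(3))
E
```

```text
0.2460645275753748 0.14919091713393634
-0.21104832847756308 -0.21004965903602427
O [ 0.4841331  -0.33466742]
pin [ 0.53191653 -0.34360919] [np.float64(0.0485963694693909), np.float64(0.0012665420161506748)]
plate [ 0.41382167 -0.27260575] [np.float64(-0.08175233952403782), np.float64(0.04595544414145315)]
plate [ 0.39587667 -0.36115396] [np.float64(-0.08074964117795407), np.float64(-0.04438726120762148)]
[[-0.7    0.714 -0.002]
 [ 0.714  0.7   -0.001]
 [ 0.    -0.002 -1.   ]]
```

```bash
python3 - <<'E'
from h import *
C,d=ray('scene',(207,112))
for t in np.arange(.25,.8,.05): X=C+d*t; print('ferrule',X.round(3),proj('top',X).round(0))
for nm,p in [('barend',(505,262)),('knob',(338,175)),('plunger',(327,235))]:
  C,d=ray('scene',p)
  for t in np.arange(.2,.6,.1): X=C+d*t; print(nm,X.round(3),proj('top',X).round(0))
im=vision.read_camera('wrist'); cv2.imwrite('pics/wr0.png',im[:,:,::-1])
E
```

```text
ferrule [0.479 0.124 0.546] [-199.  146.]
ferrule [0.493 0.084 0.517] [-123.  139.]
ferrule [0.507 0.044 0.488] [-57. 133.]
ferrule [0.521 0.004 0.459] [ -0. 127.]
ferrule [ 0.535 -0.036  0.43 ] [ 50. 122.]
ferrule [ 0.549 -0.076  0.401] [ 94. 118.]
ferrule [ 0.562 -0.117  0.372] [134. 114.]
ferrule [ 0.576 -0.157  0.343] [169. 110.]
ferrule [ 0.59  -0.197  0.314] [202. 107.]
ferrule [ 0.604 -0.237  0.285] [231. 105.]
ferrule [ 0.618 -0.277  0.256] [257. 102.]
barend [0.296 0.191 0.519] [-278.  360.]
barend [0.239 0.124 0.432] [-127.  397.]
barend [0.183 0.057 0.346] [-20. 424.]
barend [ 0.126 -0.009  0.259] [ 61. 443.]
knob [0.391 0.174 0.552] [-283.  249.]
knob [0.382 0.1   0.482] [-124.  259.]
knob [0.372 0.025 0.412] [ -8. 266.]
knob [ 0.363 -0.05   0.342] [ 80. 272.]
plunger [0.392 0.199 0.529] [-282.  247.]
plunger [0.384 0.136 0.448] [-134.  256.]
plunger [0.375 0.073 0.367] [-28. 262.]
plunger [0.367 0.011 0.286] [ 51. 267.]
```

View pics/wr0.png

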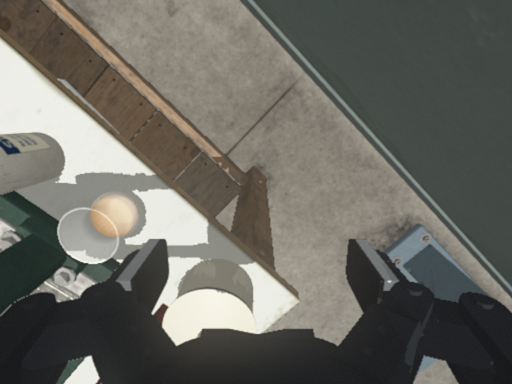

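The wrist view shows only clutter below the start pose: a bottle at (20,160), a ball at (113,215) and a white jar at (215,320). The scene view puts the press lever at roughly z 0.45, between the arm and the jig. I'll lift well above it before sweeping across and look again from there.

Emit:
{"op": "jog_arm", "data": {
  "turn": [
    [0, 0, 0],
    [0, 0, 0],
    [0, 0, 0],
    [0, 0, 0],
    [0, 0, 0],
    [0, 0, 0],
    [0, 0, 0],
    [0, 0, 0],
    [0, 0, 0],
    [0, 0, 0],
    [0, 0, 0]
  ],
  "delta_pos": [
    [0, 0, -0.035],
    [0, 0, -0.035],
    [0, 0, -0.035],
    [0, 0, -0.035],
    [0, 0, -0.035],
    [0, 0, -0.035],
    [0, 0, -0.035],
    [0, 0, -0.035],
    [0, 0, -0.035],
    [0, 0, -0.035],
    [0, 0, -0.035]
  ],
  "gripper": [0, 0, 0, 0, 0, 0, 0, 0, 0, 0, 0]
}}

```text
time: 1.07
tool_pos: [0.4814, 0.4725, 0.6177]
tcp_rot: [-1.216, -2.897, 0.0]
wrist_force: [1.2, 0.8, -0.2]
width: -0.0
grip_force: 0.0
```

```bash
python3 - <<'E'
from h import *
s=read_state(); im=vision.read_camera('wrist'); cv2.imwrite('pics/wr1.png',im[:,:,::-1]); print(s['time'],s['tool_pos'],s['tcp_rot'],s['q'])
E
```

```text
1.0667 [0.4813824  0.47248495 0.6177348 ] [-1.21578817e+00 -2.89666262e+00  3.98801421e-04] [ 7.39141734e-01  3.07238903e-01  8.51244033e-01  1.09053341e-05
  1.98339422e+00 -3.68697631e-02]
```

View pics/wr1.png

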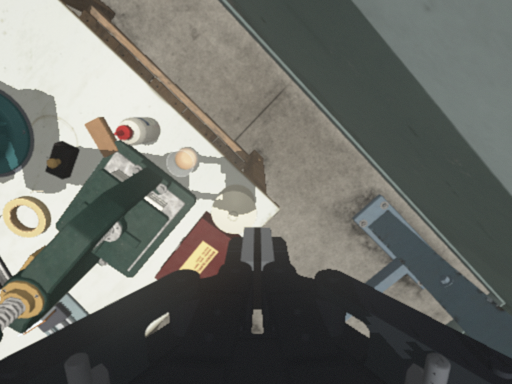

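The wrist view shows the press at (120,210), with its arm running towards the plunger's wooden ring at (18,300). The lever is out of view to the left. I'll triangulate the ring against the scene view.

```bash
python3 - <<'E'
from h import *
s=dict(tool_pos=np.array([.48138,.47248,.61773]),tcp_rot=np.array([-1.21579,-2.89666,.0004]))
def tri(a,b):
    (C1,d1),(C2,d2)=a,b
    A=np.array([d1,-d2]).T; t=np.linalg.lstsq(A,C2-C1,rcond=None)[0]
    p,q=C1+d1*t[0],C2+d2*t[1]; return (p+q)/2,np.linalg.norm(p-q),t
print(tri(ray('scene',(327,238)),ray('wrist',(18,300),s)))
print(cam('wrist',s)[4])
print(tri(ray('scene',(207,112)),ray('top',(2,125))))
E
```

```text
(array([0.38012448, 0.10644966, 0.40525318]), np.float64(0.0020059862480821334), array([0.35025117, 0.41433899]))
[0.43266594 0.52332108 0.76073221]
(array([0.5221031 , 0.00175017, 0.45809977]), np.float64(0.001837057047149238), array([0.40243357, 0.48941269]))
```

Emit:
{"op": "jog_arm", "data": {
  "turn": [
    [0, 0, 0],
    [0, 0, 0],
    [0, 0, 0],
    [0, 0, 0],
    [0, 0, 0],
    [0, 0, 0],
    [0, 0, 0],
    [0, 0, 0],
    [0, 0, 0],
    [0, 0, 0],
    [0, 0, 0],
    [0, 0, 0],
    [0, 0, 0],
    [0, 0, 0],
    [0, 0, 0],
    [0, 0, 0],
    [0, 0, 0],
    [0, 0, 0],
    [0, 0, 0],
    [0, 0, 0]
  ],
  "delta_pos": [
    [-0.029, -0.025, 0],
    [-0.029, -0.025, 0],
    [-0.029, -0.025, 0],
    [-0.029, -0.025, 0],
    [-0.029, -0.025, 0],
    [-0.029, -0.025, 0],
    [-0.029, -0.025, 0],
    [-0.029, -0.025, 0],
    [-0.029, -0.025, 0],
    [-0.029, -0.025, 0],
    [-0.029, -0.025, 0],
    [-0.029, -0.025, 0],
    [-0.029, -0.025, 0],
    [-0.029, -0.025, 0],
    [-0.029, -0.025, 0],
    [-0.029, -0.025, 0],
    [-0.029, -0.025, 0],
    [-0.029, -0.025, 0],
    [-0.029, -0.025, 0],
    [-0.029, -0.025, 0]
  ],
  "gripper": [0, 0, 0, 0, 0, 0, 0, 0, 0, 0, 0, 0, 0, 0, 0, 0, 0, 0, 0, 0]
}}

```text
time: 2.78
tool_pos: [0.5308, -0.2933, 0.616]
tcp_rot: [-1.216, -2.896, -0.0]
wrist_force: [0.5, -0.1, 0.7]
width: -0.001
grip_force: 0.0
```

Emit:
{"op": "jog_arm", "data": {
  "turn": [
    [0, 0, -0.1166],
    [0, 0, -0.1166],
    [0, 0, -0.1166],
    [0, 0, -0.1166],
    [0, 0, -0.1166],
    [0, 0, 0],
    [0, 0, 0],
    [0, 0, 0],
    [0, 0, 0],
    [0, 0, 0],
    [0, 0, 0],
    [0, 0, 0]
  ],
  "delta_pos": [
    [0, 0, 0.034],
    [0, 0, 0.034],
    [0, 0, 0.034],
    [0, 0, 0.034],
    [0, 0, 0.034],
    [-0.002, -0.01, 0.034],
    [-0.003, -0.01, 0.034],
    [-0.003, -0.01, 0.034],
    [-0.003, -0.01, 0.034],
    [-0.002, -0.01, 0.034],
    [0, 0, 0.034],
    [0, 0, 0.03]
  ],
  "gripper": [0, 0, 0, 0, 0, 0, 0, 0, 0, 0, 0, 0]
}}

```text
time: 3.78
tool_pos: [0.5323, -0.343, 0.2092]
tcp_rot: [-0.333, -3.122, -0.002]
wrist_force: [0.1, 0.2, 0.3]
width: -0.002
grip_force: 0.0
```

```bash
python3 - <<'E'
from h import *
s=read_state(); im=vision.read_camera('wrist'); cv2.imwrite('pics/wr2.png',im[:,:,::-1]); print(s['time'],s['tool_pos'],s['tcp_rot'],s['q'])
print(proj('wrist',[.533,-.345,.103],s)); np.savez('s2.npz',**s)
E
```

```text
3.7833 [ 0.53226601 -0.34300624  0.20919744] [-3.33227163e-01 -3.12178642e+00 -1.69151040e-03] [-6.11747346e-01  2.01632794e-01  1.72117218e+00 -6.39294506e-05
  1.22112183e+00 -1.96984209e+00]
[254.19111381 188.17614599]
```

View pics/wr2.png

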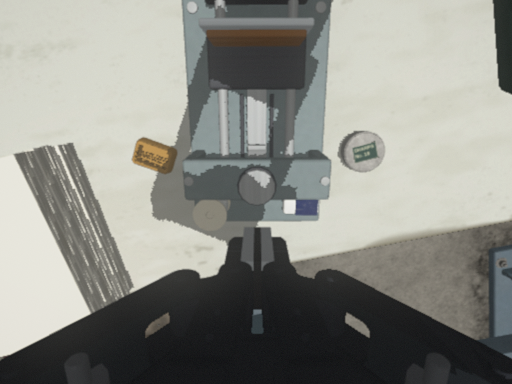

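Pin head centre is at (257,186), against a predicted (254,188), so the TCP is within 2 mm of the pin axis. Reel at (210,213), eraser (300,207), tin (363,151) and beeswax (153,155) are all clear of the fingers. Pressing down.

Emit:
{"op": "jog_arm", "data": {
  "turn": [
    [0, 0, 0],
    [0, 0, 0],
    [0, 0, 0],
    [0, 0, 0],
    [0, 0, 0],
    [0, 0, 0],
    [0, 0, 0],
    [0, 0, 0]
  ],
  "delta_pos": [
    [0, 0, 0.03],
    [0, 0, 0.03],
    [0, 0, 0.025],
    [0, 0, 0.015],
    [0, 0, 0.008],
    [0, 0, 0.006],
    [0, 0, 0.004],
    [0, 0, 0]
  ],
  "gripper": [0, 0, 0, 0, 0, 0, 0, 0]
}}

```text
time: 4.5
tool_pos: [0.5339, -0.3433, 0.095]
tcp_rot: [0.332, 3.123, -0.001]
wrist_force: [-0.3, -0.1, 0.5]
width: 0.0
grip_force: 0.0
```

Emit:
{"op": "jog_arm", "data": {
  "turn": [
    [0, 0, 0],
    [0, 0, 0],
    [0, 0, 0]
  ],
  "delta_pos": [
    [0, 0, 0.003],
    [0, 0, 0.003],
    [0, 0, 0]
  ],
  "gripper": [0, 0, 0]
}}

```text
time: 4.75
tool_pos: [0.5347, -0.3439, 0.0901]
tcp_rot: [0.332, 3.121, -0.003]
wrist_force: [-0.5, 1.3, 5.1]
width: -0.002
grip_force: 2.4
```

Emit:
{"op": "jog_arm", "data": {
  "turn": [
    [0, 0, 0],
    [0, 0, 0],
    [0, 0, 0]
  ],
  "delta_pos": [
    [0, 0, 0.002],
    [0, 0, 0.002],
    [0, 0, 0]
  ],
  "gripper": [0, 0, 0]
}}

```text
time: 5.0
tool_pos: [0.5348, -0.344, 0.0899]
tcp_rot: [0.332, 3.121, -0.003]
wrist_force: [-7.2, 6.0, 22.6]
width: 0.003
grip_force: 11.5
```

The pin has bottomed: z holds at 0.090 while the force rises to 22 N. Next I lift off and move to the front of the plate.

Emit:
{"op": "jog_arm", "data": {
  "turn": [
    [0, 0, 0],
    [0, 0, 0],
    [0, 0, 0],
    [0, 0, 0],
    [0, 0, 0],
    [0, 0, 0],
    [0, 0, 0],
    [0, 0, 0],
    [0, 0, 0],
    [0, 0, 0],
    [0, 0, 0]
  ],
  "delta_pos": [
    [0, 0, -0.02],
    [0, 0, -0.03],
    [0, 0, -0.03],
    [0, 0, -0.03],
    [0.03, 0, 0],
    [0.035, 0, 0],
    [0.035, 0, 0],
    [0.035, 0, 0],
    [0.03, 0, 0],
    [0, 0, 0],
    [0, 0, 0]
  ],
  "gripper": [0, 0, 0, 0, 0, 0, 0, 0, 0, 0, 0]
}}

```text
time: 5.92
tool_pos: [0.3712, -0.3083, 0.1948]
tcp_rot: [0.334, 3.122, -0.002]
wrist_force: [0.3, 0.2, 0.5]
width: 0.0
grip_force: 0.0
```

```bash
python3 - <<'E'
from h import *
s=read_state(); O=np.array([.4841,-.3347]);x=np.array([.9779,-.2091]);y=np.array([.2091,.9779]);d=s['tool_pos'][:2]-O
print(s['tool_pos'],d@x,d@y)
im=vision.read_camera('top'); cv2.imwrite('pics/top1.png',cv2.resize(im[130:320,190:380,::-1],None,fx=3,fy=3))
E
```

```text
[ 0.37124854 -0.30834908  0.194764  ] -0.11586742004296548 0.002171324511072305
```

View pics/top1.png

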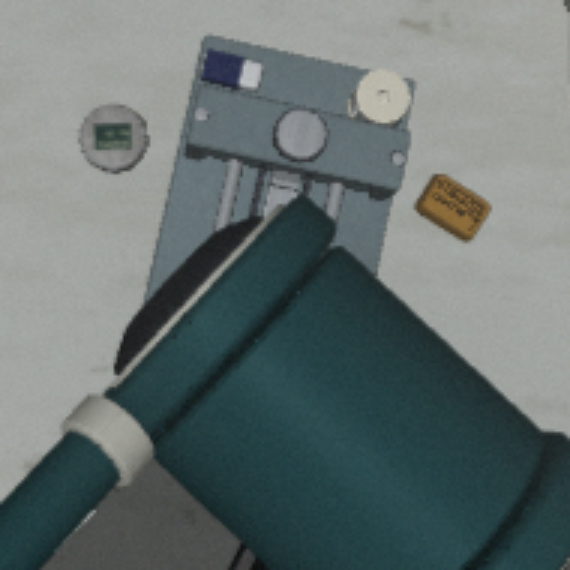

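The top view shows the pin head at (300,134) and the bystanders unmoved; the arm now hides the plate. Descending in front of the plate.

Emit:
{"op": "jog_arm", "data": {
  "turn": [
    [0, 0, 0],
    [0, 0, 0],
    [0, 0, 0],
    [0, 0, 0],
    [0, 0, 0],
    [0, 0, 0],
    [0, 0, 0],
    [0, 0, 0],
    [0, 0, 0]
  ],
  "delta_pos": [
    [0, 0, 0.03],
    [0, 0, 0.03],
    [0, 0, 0.03],
    [0, 0, 0.025],
    [0, 0, 0.015],
    [0, 0, 0],
    [-0.008, -0.002, 0],
    [-0.006, 0, 0],
    [0, 0, 0]
  ],
  "gripper": [0, 0, 0, 0, 0, 0, 0, 0, 0]
}}

```text
time: 6.72
tool_pos: [0.3888, -0.3154, 0.0665]
tcp_rot: [0.331, 3.119, -0.005]
wrist_force: [0.9, -0.8, 0.3]
width: -0.002
grip_force: 0.0
```

Emit:
{"op": "jog_arm", "data": {
  "turn": [
    [0, 0, 0],
    [0, 0, 0],
    [0, 0, 0],
    [0, 0, 0],
    [0, 0, 0],
    [0, 0, 0]
  ],
  "delta_pos": [
    [-0.006, 0, 0],
    [-0.006, 0, 0],
    [-0.006, 0, 0],
    [-0.006, 0, 0],
    [-0.006, 0, 0],
    [0, 0, 0]
  ],
  "gripper": [0, 0, 0, 0, 0, 0]
}}

```text
time: 7.22
tool_pos: [0.4144, -0.3198, 0.0651]
tcp_rot: [-0.331, -3.122, 0.0]
wrist_force: [-6.3, 0.5, 4.7]
width: 0.001
grip_force: 3.3
```

Emit:
{"op": "jog_arm", "data": {
  "turn": [
    [0, 0, 0],
    [0, 0, 0],
    [0, 0, 0],
    [0, 0, 0],
    [0, 0, 0],
    [0, 0, 0]
  ],
  "delta_pos": [
    [-0.006, 0, 0],
    [-0.006, 0, 0],
    [-0.005, 0, 0],
    [-0.005, 0, 0],
    [0, 0, 0],
    [0, 0, 0]
  ],
  "gripper": [0, 0, 0, 0, 0, 0]
}}

```text
time: 7.72
tool_pos: [0.435, -0.324, 0.0648]
tcp_rot: [-0.331, -3.121, -0.0]
wrist_force: [-7.5, -0.0, 4.4]
width: -0.0
grip_force: 3.7
```

Gauge travel is about 0.045, well past the pin. Backing off gently, then up and clear of the top camera's view.

Emit:
{"op": "jog_arm", "data": {
  "turn": [
    [0, 0, 0],
    [0, 0, 0],
    [0, 0, 0],
    [0, 0, 0],
    [0, 0, 0],
    [0, 0, 0],
    [0, 0, 0],
    [0, 0, 0],
    [0, 0, 0],
    [0, 0, 0],
    [0, 0, 0],
    [0, 0, 0],
    [0, 0, 0],
    [0, 0, 0],
    [0, 0, 0],
    [0, 0, 0],
    [0, 0, 0]
  ],
  "delta_pos": [
    [0.005, 0, 0],
    [0.005, 0, 0],
    [0.005, 0, 0],
    [0.005, 0, 0],
    [0.01, 0, 0],
    [0.01, 0, 0],
    [0.01, 0, 0],
    [0.01, 0, 0],
    [0, 0, -0.02],
    [0, 0, -0.035],
    [0, 0, -0.035],
    [0, 0, -0.035],
    [0, 0, -0.035],
    [0, 0, -0.035],
    [0, 0, -0.035],
    [0, 0, 0],
    [0, 0, 0]
  ],
  "gripper": [0, 0, 0, 0, 0, 0, 0, 0, 0, 0, 0, 0, 0, 0, 0, 0, 0]
}}

```text
time: 9.13
tool_pos: [0.3782, -0.3126, 0.2975]
tcp_rot: [0.332, 3.119, -0.006]
wrist_force: [-1.0, -0.0, -0.4]
width: -0.004
grip_force: 0.0
```

```bash
python3 - <<'E'
from h import *
s=read_state(); im=vision.read_camera('wrist'); cv2.imwrite('pics/wr3.png',im[:,:,::-1]); print(s['time'],s['tool_pos']); np.savez('s3.npz',**s)
O=np.array([.4841,-.3347]);x=np.array([.9779,-.2091])
for g in (0,.016,.032): print(g,proj('wrist',[*(O+x*(-.084+g)),.092],s))
for z in (.09,.104): print(z,proj('wrist',[*(O+x*.05),z],s))
E
```

```text
9.1333 [ 0.37818518 -0.3125545   0.29746515]
0 [257.56694065 182.71507574]
0.016 [257.58851978 195.45014755]
0.032 [257.6095688  207.87237561]
0.09 [257.7338008  279.54771412]
0.104 [257.72430642 285.77308673]
```

View pics/wr3.png

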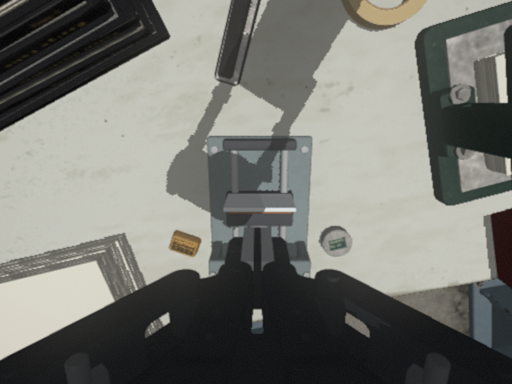

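The plate's top front edge is at about row 208, which matches the 0.032 prediction (207.9; home would be 182.7). The gauge is caught at its middle stop, the robot is clear, and the tin (337,241) and beeswax (185,243) haven't moved. Handing in.

```bash
python3 -c "
from workcell import ticket; print(ticket.finish_job())"
```

```text
the job is handed in; nothing more can be done
None
```

The stop pin is fully down and the gauge is caught at its middle stop (about 32 mm by the wrist camera); no bystander was seen to move, though the reel and eraser were last seen before the push, and the job was handed in at about 9 s.

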